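# Clamp a glued sign blank in the screw press

### The arm

A 6-joint arm with a two-finger parallel gripper is mounted at the origin on the work surface. World frame = base frame: x ahead of the robot, y to its left, z up, the work surface at z = 0. Lengths are in m, angles in rad, forces in N, time in s.
With the tool pointing down it reaches from about 0.35 to 0.85 m from the base axis. Payload 8.1 kg.
Tool frame: the origin (TCP) lies on the mounting face of the last link; the fingertips stand 186 mm ahead of it and the grasp point (between the pads) lies 167 mm ahead of it; z points along the fingers, y is the line along which they close (so a half turn about z gives the same grasp; the last joint's range is limited). The gripper opens to 93 mm and grips with 3 to 60 N. Pads are 15 mm wide; open, the fingers measure 128 mm over their backs; the gripper's body (75 mm by 188 mm) begins 65 mm behind the grasp point.
Start: joints at [1.148, 0.13, 1.488, -0, 1.523, -0.085], TCP at [0.199, 0.566, 0.405] pointing down, gripper open.
Joint ranges: [-2.96, 2.96], [-0.89, 2.26], [0.02, 2.5], [-1.34, 4.48], [0, 2.73], [-2.66, 2.66]. Speed limits (rad/s): [2.39, 2.39, 2.79, 3.14, 3.14, 3.14].

### API

Orientations are given as a rotation vector (axis times angle).
In Python, from plant import read_state, read_camera, camera_params, close_job gives the robot as it stands. The module is installed in compiled form; this text tells all that it offers.
- The arm moves only by the tool servo_tool, never from a script. Its argument "increments" is a list of rows, each an object with "slide": the shift along the tool's x, y, z in mm, a list of three; "dr": the turn, a rotation vector about the tool's x, y, z in rad, a list of three; "jaw": the closure, from 0 (fully open) to 1 (shut). In form: [{"slide": [x, y, z], "dr": [ax, ay, az], "jaw": jaw}, ...]. A call has 1 to 20 rows; each row is the pose to reach, as a shift and turn from the pose commanded when the call began, along the tool's axes at that moment; what a row does not reach only later rows make up. A row lasts 1/10 s, in which the tool goes at most 50 mm and 8.59 degrees, less where a joint would pass 70% of its speed; a pose out of reach is approached as far as the arm can. A call with a gripper value outside its range is refused whole. The fingers move at their own pace and stop on an object; "force" is the grip in N (left out, the last holds). Time passes only in rows, so rows that repeat a pose let the fingers close. It gives the time, the measured TCP pose, the force, the opening and the grip force at its end, in the units of the state.
- read_state(): the state, without advancing time (a new reading comes with each control period).
- read_camera(name): name is "side" or "top"; returns (picture, depth): 420x560x3 uint8, red, green, blue; 420x560 float32, m along the optical axis (not along the pixel's ray), 0 where there is no reading.
- camera_params(name): a dict with "fx", "fy", "cx", "cy" (pixels), "rvec" (rotation vector, rad) and "tvec" (3), from world to camera coordinates, as OpenCV has them. Camera axes: x right, y down, z forward; pixel columns grow to the right and rows downward; lengths in m; the calibration is good to about 2 mm. A picture is of the moment at which its call begins. camera_params takes no time and is no camera call.
- close_job(): hands the job in; it is judged then, once.
The state is a dict: "t": time; "q": joint angles; "dq": joint speeds; "joint_torque": joint torques, N m; "tool_pos": TCP position; "orientation": TCP orientation; "force": force on the tool from outside, world axes, zero at the start; "wrist_torque": the same for the moment, N m; "opening": finger opening in m; "gripper_force": force on a finger pad.
Only numpy, scipy, OpenCV 4.12 (cv2) and the standard library are available. Lean on these libraries where they do the work, as an engineer would, in place of code of your own. Each camera call takes 0.05 s, during which the arm holds its last target. There are 200 camera calls.

### The job

Slide the glued wooden blank along the bed of the small screw press until it is fully home against the stop at the back. Then keep turning the T-handle clockwise until the pad clamps the blank firmly, at about 0.75 N m on the handle (0.45 N m turns it while it is still free) and never over 0.9, and leave it clamped. Leave the other things on the table where they are.

Things in the scene. Friction and masses are not known exactly. Their poses are not given: they have to be found in the camera images.
- press: grey steel screw press, bolted down. Origin: on the table under the vertical screw axis; z up. Its +x is the way the blank slides in. Two 22 mm columns at y = +-65 mm carry a crosshead, 50 mm (x) by 165 mm (y), top 145 mm above the table, collar to 153 mm. Below it hangs a 40 x 40 mm steel pad on a stiff spring, which does not turn; its height over the blank is not known
- stop (a point): centre of the face of the stop plate (70 mm high) that closes the bed, 35 mm beyond the screw axis along the press's +x. The bed is a straight channel from here to its open mouth, 210 mm back along -x; 48 mm wide inside, side walls 8 mm thick and 40 mm high
- screw (a point): the point on the screw axis at the height of the handle's bar, 188 mm above the table. Turning the handle takes a steady 0.45 N m (6 N at the balls) while the pad is free; once the pad bears on the blank this grows by about 0.2 N m for each rad turned. The right clamping is at about 0.75 N m (10 N at the balls)
- ball_a (a point): centre of one ball end of the handle, a black ball 24 mm across, 78 mm from the screw axis and 188 mm above the table
- ball_b (a point): centre of the opposite, identical ball end
- handle (a joint): T-handle on top of the press: a level round bar 14 mm thick and 150 mm long, a ball at each end, a 32 mm hub in the middle, turning about the screw axis at constant height. The value (rad) grows as it turns clockwise seen from above, which lowers the pad 20 mm a turn. Some 0.8 to 1.5 turns are needed in all. It stays where it is left
- blank_center (a point): centre of the wooden blank: a light and a darker board glued together, 150 x 44 x 26 mm, 0.1 to 0.2 kg, lying in the bed with its long side (its x) along the press's x, 2 mm free on either side, standing out towards the mouth. Home against the stop, this point lies at x = -40 mm of the press
- blank: the same blank; origin at the centre of its underside
- liner: plywood strip lying in the channel under the blank, 205 x 46 x 20 mm, fixed; origin at the centre of its underside. Its height differs from job to job: its top is 30 to 36 mm above the table, so the channel's walls stand 4 to 10 mm above it
- glue: bystander: white glue bottle, 48 mm across, 130 mm tall, standing beside the press; origin at the centre of its underside
- clip_tub: bystander: small grey bowl, 68 mm across, 40 mm tall, beside the press's bed; origin at the centre of its underside
- phone: bystander: black phone lying flat, 150 x 72 x 9 mm; origin at the centre of its underside
- cup: bystander: tapered plastic cup, 84 mm across the rim, 110 mm tall; origin at the centre of its underside
- pen_tin: bystander: open metal tin with pens, 190 x 90 x 30 mm; origin at the centre of its underside
- shells: bystander: short stack of metal badge shells, 58 mm across, 24 mm tall; origin at the centre of its underside
Not all that is in view belongs to the job. Leave any turquoise look-alike of the blank alone.

How it is judged:
On the way, in this order (a step that is already met when the one before it is completed fails the run):
1. the blank is home against the stop (x of blank_center in the frame of press between -0.043 and -0.036 m), for 0.2 s.
2. the pad clamps the blank, still home (all of step 1 and contact force between liner and blank above 50 N), for 0.2 s.
At the end, for the whole second after the job is handed in: the blank is home (its centre 36 to 43 mm before the screw axis along the bed), pressed onto the liner with more than 50 N, which is about 0.6 N m on the handle, and the handle is at rest and released (all of step 2 and velocity of joint handle between -0.05 and 0.05 rad/s); the robot touches nothing.
It fails at once if the blank is overpressed: more than 160 N on it (about 0.95 N m on the handle) (contact force between liner and blank above 160 N).
It fails at once if another thing on the table is pushed over or moved by more than 30 mm (distance of any of glue, clip_tub, phone, cup, pen_tin, shells from where it was at the start of the episode above 0.03 m or angle between any of glue, clip_tub, phone, cup, pen_tin, shells's own z axis and vertical above 0.5 rad).
It also fails if it takes over 72 s, if anything falls off the work surface, if the arm or the gripper's body presses on something with over 40 N, if the wrist force passes 120 N, or if a joint passes its speed limit or range.

## Working session

There is one attempt and no reset: what is moved stays moved. The work goes in short steps, Python scripts to look and compute and a tool call to move; the robot and the scene stay as the last step left them, time stands still between calls to the robot, and variables do not carry over. Pictures are saved under pics/ and viewed, at most 10 in all, crops included, and the job is handed in when it is done.

Besides the shell and the picture viewer there is one more tool, called after "Call:" by a JSON object that holds its "op" and its "data". servo_tool: Moves the arm, as the interface text tells. Its arguments: {"type":"object","properties":{"increments":{"type":"array"},"force":{"type":"number"}},"required":["increments"]}

```bash
mkdir -p pics; cat > h.py <<'E'
import numpy as np, cv2
from plant import *
def cam(n):
    p=camera_params(n); K=np.array([[p['fx'],0,p['cx']],[0,p['fy'],p['cy']],[0,0,1.]])
    R=cv2.Rodrigues(np.array(p['rvec'],float))[0]; return K,R,np.array(p['tvec'],float)
def cloud(n,d):
    K,R,t=cam(n); v,u=np.mgrid[:420,:560]
    c=np.stack([(u-K[0,2])/K[0,0]*d,(v-K[1,2])/K[1,1]*d,d],-1)
    w=(c-t)@R; w[d==0]=np.nan; return w
def proj(n,P):
    K,R,t=cam(n); c=np.atleast_2d(P)@R.T+t; c=c@K.T; return c[:,:2]/c[:,2:]
E
python3 - <<'E'
from h import *
print(read_state())
for n in ('side','top'):
    a,d=read_camera(n); np.savez(n+'0.npz',a=a,d=d); cv2.imwrite(f'pics/{n}0.png',cv2.resize(a[...,::-1],(784,588)))
    K,R,t=cam(n); print(n,K[0,0],K[1,1],-R.T@t,R[2],(d>0).mean())
E
```

```text
{'t': 0.0, 'q': array([ 1.14762216e+00,  1.31144149e-01,  1.48928560e+00, -5.81158690e-05,
        1.52299453e+00, -8.53807624e-02]), 'dq': array([ 7.83788750e-04, -4.45484431e-05,  1.00728315e-03, -1.03494397e-04,
       -9.54403213e-04,  3.32721099e-04]), 'joint_torque': array([ 4.83444055e-04, -5.59864604e+01, -4.91747224e+01,  7.68362009e-02,
        3.60446039e-02, -2.09167119e-04]), 'tool_pos': array([0.19872609, 0.56588719, 0.40369383]), 'orientation': array([-5.28012964e-01, -3.09649109e+00,  2.80718044e-03]), 'force': array([ 0.26590678,  0.9267967 , -0.00740382]), 'wrist_torque': array([-0.01085149, -0.01553438, -0.02400229]), 'gripper_force': 0.0, 'opening': 0.09302370453569923}
side 461.7557497227119 461.7557497227119 [ 0.45072272 -0.96886287  1.09505423] [ 0.02707623  0.70698739 -0.70670766] 0.9960926870748299
top 402.84942602790926 402.84942602790926 [ 0.42793067 -0.0163048   1.32504617] [ 0.07150514  0.0046094  -0.99742958] 0.9959863945578231
```

View pics/top0.png

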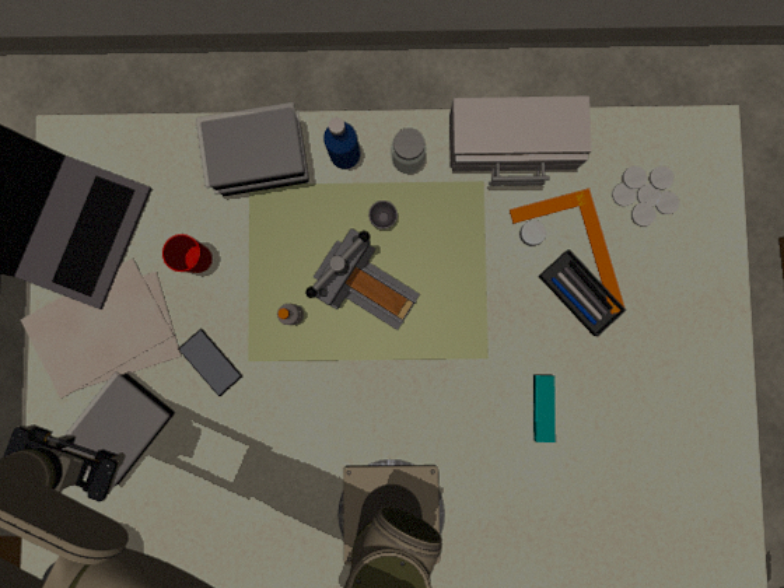

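View pics/side0.png

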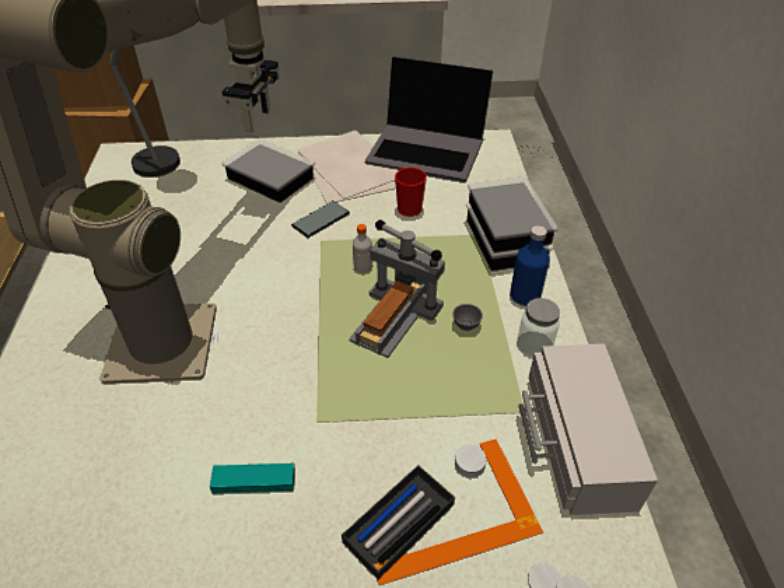

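The top view shows the press with its hub at (340,262) and the balls at (365,237) and (313,291). The brown blank is in the bed at (380,295), with the mouth to the lower right at (410,312). The glue is at (289,314) and the tub at (383,215). The turquoise look-alike at (543,408) is not the target; the wood-coloured block in the channel is.

```bash
python3 - <<'E'
from h import *
for n in ('top','side'):
    z=np.load(n+'0.npz'); a=z['a'].astype(int); d=z['d']; w=cloud(n,d); x,y,Z=w[...,0],w[...,1],w[...,2]
    roi=(x>.35)&(x<.75)&(y>-.12)&(y<.25)
    def m(name,k):
        k=k&roi; 
        if k.sum()<3: print(n,name,k.sum()); return
        p=w[k]; c=np.median(p,0); rect=cv2.minAreaRect((p[:,:2]*1000).astype(np.float32))
        print(n,name,k.sum(),'med',c.round(4),'mean',p.mean(0).round(4),'rect',np.round(rect[0],1),np.round(rect[1],1),round(rect[2],1))
    black=a.max(-1)<45
    hi=(Z>.165)&(Z<.215)&(np.hypot(x-.56,y-.09)<.2)
    m('handle',hi)
    k=(hi&roi&black).astype(np.uint8); nn,l,s,c=cv2.connectedComponentsWithStats(k)
    for i in range(1,nn):
        if s[i,4]>5: m('ball',l==i)
    m('cross',(Z>.138)&(Z<.15))
    hsv=cv2.cvtColor(a.astype(np.uint8),cv2.COLOR_RGB2HSV)
    print('blank hsv px')
    br=(hsv[...,1]>120)&(hsv[...,0]<22)&(a[...,0]>50)
    m('brown',br&(Z>.02)&(Z<.1)); 
    b=br&roi&(Z>.02)&(Z<.1); print(np.percentile(Z[b],[2,10,25,50,75,90,98]).round(4))
    m('walls',(hsv[...,1]<60)&(Z>.032)&(Z<.048))
    print('table',np.nanmedian(Z[roi]))
    m('glue',(Z>.08)&(Z<.135)&(hsv[...,1]>120))
z=np.load('top0.npz'); a=z['a'][155:240,200:310]; cv2.imwrite('pics/crop.png',cv2.resize(a[...,::-1],None,fx=7,fy=7,interpolation=cv2.INTER_CUBIC))
E
```

```text
top handle 402 med [0.5538 0.0983 0.1945] mean [0.5544 0.0985 0.195 ] rect [555.4  98.8] [ 30.5 176.1] 43.4
top ball 45 med [0.6106 0.0449 0.1956] mean [0.6099 0.0457 0.1953] rect [610.9  46.1] [21.1 17.9] 44.9
top ball 15 med [0.5456 0.087  0.1748] mean [0.5471 0.0893 0.1786] rect [547.7  90.3] [ 7.8 26.5] 47.0
top ball 47 med [0.4986 0.1522 0.1955] mean [0.4977 0.1521 0.1958] rect [497.7 151.7] [19.6 19.1] 1.7
top cross 504 med [0.5512 0.0969 0.1441] mean [0.5528 0.0959 0.1439] rect [555.3  99.2] [ 50.3 164.3] 57.3
blank hsv px
top brown 669 med [0.5026 0.0218 0.059 ] mean [0.5031 0.0232 0.0569] rect [504.2  96.9] [111.6 295.6] 0.2
[0.0311 0.0403 0.0569 0.059  0.061  0.0627 0.0648]
top walls 342 med [0.5205 0.0166 0.0387] mean [0.5531 0.0205 0.0387] rect [528.1  33.8] [212.8 347.9] 54.2
table 0.0021191156695591065
top glue 59 med [0.4591 0.2217 0.128 ] mean [0.4631 0.213  0.1246] rect [496.7 152.5] [ 27.5 197.5] 27.1
side handle 374 med [0.555  0.0868 0.1933] mean [0.5557 0.091  0.1918] rect [556.3  96.1] [ 35. 177.] 48.8
side ball 32 med [0.4975 0.1455 0.1949] mean [0.4967 0.1469 0.1942] rect [497.9 149.1] [18.6 18.6] 87.3
side ball 11 med [0.543  0.0899 0.1894] mean [0.5427 0.0907 0.1858] rect [543.6  89.9] [ 3.  12.2] 41.1
side ball 48 med [0.6097 0.0379 0.1944] mean [0.6098 0.0382 0.1934] rect [610.2  41.6] [19.4 18. ] 83.1
side cross 472 med [0.5605 0.0873 0.1441] mean [0.556  0.0894 0.1441] rect [555.5  96.8] [ 56.2 166.6] 56.0
blank hsv px
side brown 707 med [0.5035 0.0145 0.0588] mean [0.5059 0.0187 0.0532] rect [509.9  45.4] [209.9  64.9] 57.6
[0.026  0.0342 0.0442 0.0588 0.0609 0.0624 0.0642]
side walls 425 med [0.5594 0.0333 0.0387] mean [0.571  0.0461 0.0387] rect [526.   35.8] [219.8 356.6] 54.4
table 0.003606004982413479
side glue 45 med [0.4576 0.2163 0.1275] mean [0.4595 0.2143 0.1252] rect [500.7 148.1] [ 22.2 191.6] 30.7
```

View pics/crop.png

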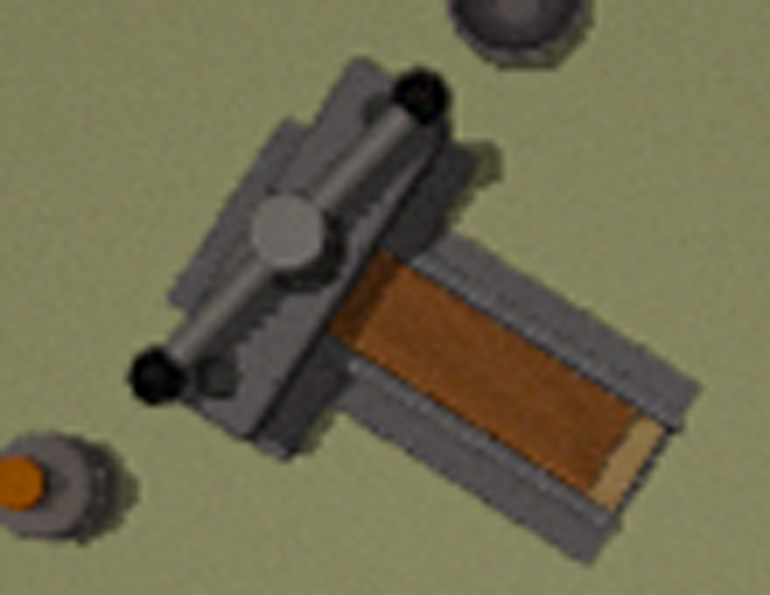

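The crop confirms the brown blank in the grey channel, with its mouth end at about crop (610,440) and a strip of lighter wood beyond it. The balls are at (420,97) and (158,375), and the hub is at (288,232). I'll refine the bed axis and the blank end.

```bash
python3 - <<'E'
from h import *
s=np.array([.5543,.0975])
for n in ('top','side'):
    z=np.load(n+'0.npz'); a=z['a']; w=cloud(n,z['d']); hsv=cv2.cvtColor(a,cv2.COLOR_RGB2HSV)
    br=(hsv[...,1]>120)&(hsv[...,0]<22)&(np.hypot(w[...,0]-.5,w[...,1]-.02)<.12)
    b=br&(w[...,2]>.054)&(w[...,2]<.068); p=w[b][:,:2]
    r=cv2.minAreaRect((p*1000).astype(np.float32)); print(n,b.sum(),r,np.median(w[b][:,2]))
    # outer rim of walls + base
    for yaw in (57.,58.,59.,60.):
        c,q=np.cos(np.radians(yaw)),np.sin(np.radians(yaw)); e=(w[...,:2]-s)@np.array([[c,-q],[q,c]])
        pb=e[b]; wl=(hsv[...,1]<60)&(abs(w[...,2]-.0395)<.005)&(e[...,0]>-.2)&(e[...,0]<-.05)&(abs(e[...,1])<.05)
        L=e[wl&(e[...,1]>0)];Rr=e[wl&(e[...,1]<0)]
        print(yaw,'blank x',np.percentile(pb[:,0],[0,2,98]).round(4),'y',np.percentile(pb[:,1],[2,50,98]).round(4),'slope',np.polyfit(pb[:,0],pb[:,1],1)[0].round(3),'wall ymeans',L[:,1].mean().round(4),Rr[:,1].mean().round(4),'slopes',np.polyfit(L[:,0],L[:,1],1)[0].round(3),np.polyfit(Rr[:,0],Rr[:,1],1)[0].round(3),'xmin',e[wl][:,0].min().round(4))
    yaw=58.5;c,q=np.cos(np.radians(yaw)),np.sin(np.radians(yaw)); e=(w[...,:2]-s)@np.array([[c,-q],[q,c]])
    k=(abs(e[...,1])<.015)&(e[...,0]<-.09)&(e[...,0]>-.19)
    o=np.argsort(e[k][:,0]); E=e[k][o];Z=w[k][o][:,2]
    for i in range(0,len(o),max(1,len(o)//25)): print(E[i,0].round(3),Z[i].round(3),end=' | ')
    print()
E
```

```text
top 586 ((507.9125061035156, 26.749160766601562), (136.75982666015625, 43.556396484375), 57.1785888671875) 0.059333035715531245
57.0 blank x [-0.153  -0.15   -0.0188] y [-0.0201  0.0007  0.0212] slope 0.001 wall ymeans 0.0279 -0.0284 slopes 0.003 0.001 xmin -0.1722
58.0 blank x [-0.1531 -0.15   -0.0189] y [-0.0187  0.0021  0.0229] slope -0.015 wall ymeans 0.0299 -0.0265 slopes -0.015 -0.016 xmin -0.1725
59.0 blank x [-0.1531 -0.15   -0.019 ] y [-0.0175  0.0036  0.0246] slope -0.031 wall ymeans 0.0319 -0.0245 slopes -0.032 -0.034 xmin -0.1729
60.0 blank x [-0.1531 -0.1499 -0.0189] y [-0.0165  0.005   0.0266] slope -0.046 wall ymeans 0.0338 -0.0226 slopes -0.049 -0.051 xmin -0.1733
-0.19 0.003 | -0.186 0.004 | -0.182 0.004 | -0.177 0.004 | -0.173 0.002 | -0.17 0.008 | -0.166 0.035 | -0.162 0.032 | -0.158 0.034 | -0.155 0.034 | -0.151 0.064 | -0.147 0.056 | -0.144 0.058 | -0.14 0.058 | -0.136 0.062 | -0.133 0.059 | -0.129 0.061 | -0.126 0.058 | -0.122 0.059 | -0.118 0.058 | -0.114 0.062 | -0.111 0.062 | -0.107 0.061 | -0.103 0.056 | -0.099 0.054 | -0.096 0.065 | -0.092 0.057 | 
side 524
[... 373 characters left out ...]
0.059 -0.01 xmin -0.1752
59.0 blank x [-0.1562 -0.1532 -0.0082] y [-0.0202  0.0016  0.0246] slope -0.03 wall ymeans 0.0323 -0.0257 slopes 0.042 -0.025 xmin -0.1753
60.0 blank x [-0.156  -0.1531 -0.0081] y [-0.0194  0.0031  0.0264] slope -0.046 wall ymeans 0.0351 -0.0238 slopes 0.026 -0.043 xmin -0.1757
-0.19 0.003 | -0.184 0.007 | -0.178 -0.001 | -0.174 0.008 | -0.172 0.026 | -0.17 0.033 | -0.17 0.015 | -0.168 0.012 | -0.167 0.017 | -0.164 0.038 | -0.158 0.033 | -0.155 0.034 | -0.154 0.044 | -0.153 0.062 | -0.152 0.046 | -0.151 0.06 | -0.146 0.062 | -0.14 0.06 | -0.133 0.059 | -0.129 0.065 | -0.124 0.058 | -0.119 0.064 | -0.112 0.058 | -0.107 0.057 | -0.1 0.062 | -0.095 0.059 | -0.09 0.062 |
```

Call:
{"op": "servo_tool", "data": {"increments": [{"slide": [-15,-17,0],"dr": [0,0,0.06],"jaw": 1},{"slide": [-45,-53,0],"dr": [0,0,0.18],"jaw": 1},{"slide": [-75,-88,0],"dr": [0,0,0.3],"jaw": 1},{"slide": [-105,-123,0],"dr": [0,0,0.43],"jaw": 1},{"slide": [-135,-158,0],"dr": [0,0,0.55],"jaw": 1},{"slide": [-165,-193,0],"dr": [0,0,0.67],"jaw": 1},{"slide": [-195,-228,0],"dr": [0,0,0.79],"jaw": 1},{"slide": [-225,-263,0],"dr": [0,0,0.92],"jaw": 1},{"slide": [-255,-298,0],"dr": [0,0,1.04],"jaw": 1},{"slide": [-285,-333,0],"dr": [0,0,1.16],"jaw": 1},{"slide": [-315,-368,0],"dr": [0,0,1.28],"jaw": 1},{"slide": [-345,-403,0],"dr": [0,0,1.4],"jaw": 1},{"slide": [-375,-438,0],"dr": [0,0,1.53],"jaw": 1},{"slide": [-405,-474,0],"dr": [0,0,1.65],"jaw": 1},{"slide": [-430,-503,0],"dr": [0,0,1.75],"jaw": 1},{"slide": [-443.6,-519,0],"dr": [0,0,1.808],"jaw": 1},{"slide": [-443.6,-519,0],"dr": [0,0,1.808],"jaw": 1},{"slide": [-443.6,-519,0],"dr": [0,0,1.808],"jaw": 1}], "force": 20}}

```text
t: 1.9
tool_pos: [0.4451, -0.0706, 0.4042]
orientation: [-2.759, -1.5, 0.001]
force: [0.2, -0.1, 0.0]
opening: 0.0002
gripper_force: 0.0
```

Call:
{"op": "servo_tool", "data": {"increments": [{"slide": [0,0,20],"dr": [0,0,0],"jaw": 1},{"slide": [0,0,55],"dr": [0,0,0],"jaw": 1},{"slide": [0,0,95],"dr": [0,0,0],"jaw": 1},{"slide": [0,0,130],"dr": [0,0,0],"jaw": 1},{"slide": [0,0,155],"dr": [0,0,0],"jaw": 1},{"slide": [0,0,168],"dr": [0,0,0],"jaw": 1},{"slide": [0,0,172],"dr": [0,0,0],"jaw": 1},{"slide": [0,0,172],"dr": [0,0,0],"jaw": 1},{"slide": [8,0,172],"dr": [0,0,0],"jaw": 1},{"slide": [18,0,172],"dr": [0,0,0],"jaw": 1},{"slide": [25,0,172],"dr": [0,0,0],"jaw": 1},{"slide": [28,0,172],"dr": [0,0,0],"jaw": 1},{"slide": [28,0,172],"dr": [0,0,0],"jaw": 1}]}}

```text
t: 3.2
tool_pos: [0.461, -0.0466, 0.233]
orientation: [2.759, 1.502, 0.0]
force: [0.1, -0.1, -0.5]
opening: 0.0005
gripper_force: 0.0
```

```bash
python3 - <<'E'
from h import *
S=read_state(); print(S['t'],S['tool_pos'],S['force'])
a,d=read_camera('side'); np.savez('s1.npz',a=a,d=d); cv2.imwrite('pics/s1.png',cv2.resize(a[150:270,220:360][...,::-1],None,fx=5,fy=5,interpolation=cv2.INTER_CUBIC))
E
```

```text
3.2 [ 0.46096821 -0.04656876  0.23298888] [ 0.1446267  -0.05566871 -0.45118446]
```

View pics/s1.png

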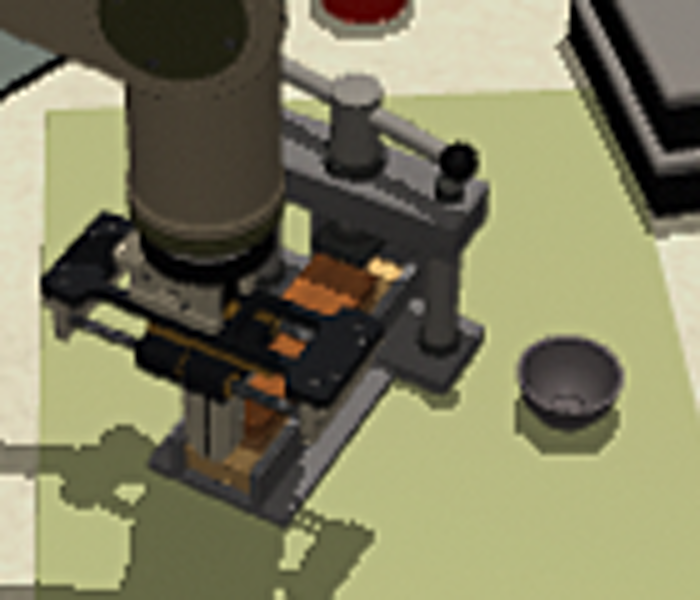

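The closed fingers (crop 213,425) stand above the liner, just in front of the blank's end at about (265,400) and centred in the channel. Next I push most of the way.

Call:
{"op": "servo_tool", "data": {"increments": [{"slide": [2,0,0],"dr": [0,0,0],"jaw": 1},{"slide": [5,0,0],"dr": [0,0,0],"jaw": 1},{"slide": [8,0,0],"dr": [0,0,0],"jaw": 1},{"slide": [11,0,0],"dr": [0,0,0],"jaw": 1},{"slide": [14,0,0],"dr": [0,0,0],"jaw": 1},{"slide": [17,0,0],"dr": [0,0,0],"jaw": 1},{"slide": [20,0,0],"dr": [0,0,0],"jaw": 1},{"slide": [23,0,0],"dr": [0,0,0],"jaw": 1},{"slide": [26,0,0],"dr": [0,0,0],"jaw": 1},{"slide": [29,0,0],"dr": [0,0,0],"jaw": 1},{"slide": [32,0,0],"dr": [0,0,0],"jaw": 1},{"slide": [35,0,0],"dr": [0,0,0],"jaw": 1},{"slide": [38,0,0],"dr": [0,0,0],"jaw": 1},{"slide": [40,0,0],"dr": [0,0,0],"jaw": 1},{"slide": [40,0,0],"dr": [0,0,0],"jaw": 1}]}}

```text
t: 4.75
tool_pos: [0.4825, -0.0132, 0.2327]
orientation: [-2.76, -1.501, -0.0]
force: [-0.6, 0.4, -0.2]
opening: 0.0003
gripper_force: 0.0
```

Call:
{"op": "servo_tool", "data": {"increments": [{"slide": [0.5,0,0],"dr": [0,0,0],"jaw": 1},{"slide": [1,0,0],"dr": [0,0,0],"jaw": 1},{"slide": [1.5,0,0],"dr": [0,0,0],"jaw": 1},{"slide": [2,0,0],"dr": [0,0,0],"jaw": 1},{"slide": [2.5,0,0],"dr": [0,0,0],"jaw": 1},{"slide": [3,0,0],"dr": [0,0,0],"jaw": 1},{"slide": [3,0,0],"dr": [0,0,0],"jaw": 1}]}}

```text
t: 5.45
tool_pos: [0.484, -0.0109, 0.2327]
orientation: [-2.76, -1.5, -0.0]
force: [0.4, 1.0, 0.4]
opening: 0.0005
gripper_force: 0.1
```

Call:
{"op": "servo_tool", "data": {"increments": [{"slide": [0.5,0,0],"dr": [0,0,0],"jaw": 1},{"slide": [1,0,0],"dr": [0,0,0],"jaw": 1},{"slide": [1.5,0,0],"dr": [0,0,0],"jaw": 1},{"slide": [2,0,0],"dr": [0,0,0],"jaw": 1},{"slide": [2.5,0,0],"dr": [0,0,0],"jaw": 1},{"slide": [3,0,0],"dr": [0,0,0],"jaw": 1},{"slide": [3,0,0],"dr": [0,0,0],"jaw": 1}]}}

```text
t: 6.15
tool_pos: [0.4856, -0.0084, 0.2327]
orientation: [-2.76, -1.5, -0.0]
force: [0.9, 0.4, 0.7]
opening: 0.0006
gripper_force: 0.1
```

Call:
{"op": "servo_tool", "data": {"increments": [{"slide": [0.5,0,0],"dr": [0,0,0],"jaw": 1},{"slide": [1,0,0],"dr": [0,0,0],"jaw": 1},{"slide": [1.5,0,0],"dr": [0,0,0],"jaw": 1},{"slide": [2,0,0],"dr": [0,0,0],"jaw": 1},{"slide": [2,0,0],"dr": [0,0,0],"jaw": 1}]}}

```text
t: 6.65
tool_pos: [0.4867, -0.0067, 0.2327]
orientation: [-2.76, -1.5, -0.0]
force: [-0.6, -0.7, -0.4]
opening: 0.0008
gripper_force: 0.1
```

Call:
{"op": "servo_tool", "data": {"increments": [{"slide": [0.5,0,0],"dr": [0,0,0],"jaw": 1},{"slide": [1,0,0],"dr": [0,0,0],"jaw": 1},{"slide": [1.5,0,0],"dr": [0,0,0],"jaw": 1},{"slide": [2,0,0],"dr": [0,0,0],"jaw": 1},{"slide": [2,0,0],"dr": [0,0,0],"jaw": 1}]}}

```text
t: 7.15
tool_pos: [0.4878, -0.0051, 0.2327]
orientation: [-2.76, -1.5, -0.0]
force: [0.4, -1.0, 0.2]
opening: 0.0005
gripper_force: 0.1
```

Call:
{"op": "servo_tool", "data": {"increments": [{"slide": [0.5,0,0],"dr": [0,0,0],"jaw": 1},{"slide": [1,0,0],"dr": [0,0,0],"jaw": 1},{"slide": [1,0,0],"dr": [0,0,0],"jaw": 1}]}}

```text
t: 7.45
tool_pos: [0.4882, -0.0045, 0.2327]
orientation: [2.76, 1.5, -0.001]
force: [-2.7, -5.5, 2.7]
opening: -0.0
gripper_force: 2.4
```

Call:
{"op": "servo_tool", "data": {"increments": [{"slide": [0.5,0,0],"dr": [0,0,0],"jaw": 1},{"slide": [1,0,0],"dr": [0,0,0],"jaw": 1},{"slide": [1,0,0],"dr": [0,0,0],"jaw": 1},{"slide": [1,0,0],"dr": [0,0,0],"jaw": 1}]}}

```text
t: 7.85
tool_pos: [0.4884, -0.0043, 0.2327]
orientation: [2.759, 1.5, -0.004]
force: [-6.4, -8.0, 4.6]
opening: 0.0006
gripper_force: 5.0
```

The blank is home: the wrist reads about 10 N and the tool has stopped advancing. Now I back off, lift, and go over the bar on the ball_b side.

Call:
{"op": "servo_tool", "data": {"increments": [{"slide": [-8,0,0],"dr": [0,0,0],"jaw": 1},{"slide": [-22,0,0],"dr": [0,0,0],"jaw": 1},{"slide": [-30,0,-10],"dr": [0,0,0],"jaw": 1},{"slide": [-30,0,-50],"dr": [0,0,0],"jaw": 1},{"slide": [-30,0,-95],"dr": [0,0,0],"jaw": 1},{"slide": [-30,0,-140],"dr": [0,0,0],"jaw": 1},{"slide": [-30,0,-172],"dr": [0,0,0],"jaw": 1},{"slide": [-20,-4,-182],"dr": [0,0,-0.1],"jaw": 0.61},{"slide": [0,-11,-182],"dr": [0,0,-0.24],"jaw": 0.61},{"slide": [20,-18,-182],"dr": [0,0,-0.38],"jaw": 0.61},{"slide": [40,-25,-182],"dr": [0,0,-0.52],"jaw": 0.61},{"slide": [60,-31,-182],"dr": [0,0,-0.66],"jaw": 0.61},{"slide": [80,-37,-182],"dr": [0,0,-0.8],"jaw": 0.61},{"slide": [97,-43,-182],"dr": [0,0,-0.94],"jaw": 0.61},{"slide": [110,-47,-182],"dr": [0,0,-1.08],"jaw": 0.61},{"slide": [121,-50,-182],"dr": [0,0,-1.22],"jaw": 0.61},{"slide": [129,-53,-182],"dr": [0,0,-1.34],"jaw": 0.61},{"slide": [131.5,-53.7,-182],"dr": [0,0,-1.382],"jaw": 0.61},{"slide": [131.5,-53.7,-182],"dr": [0,0,-1.382],"jaw": 0.61},{"slide": [131.5,-53.7,-182],"dr": [0,0,-1.382],"jaw": 0.61}]}}

```text
t: 9.85
tool_pos: [0.5152, 0.1357, 0.4153]
orientation: [1.173, 2.914, 0.001]
force: [-0.8, -0.2, -0.1]
opening: 0.0362
gripper_force: 0.0
```

```bash
python3 - <<'E'
from h import *
S=read_state(); print(S['t'],S['tool_pos'],S['force'],S['opening'],S['q'])
R=cv2.Rodrigues(S['orientation'])[0]; print(R.round(3))
a,d=read_camera('side'); np.savez('s2.npz',a=a,d=d); w=cloud('side',d)
hsv=cv2.cvtColor(a,cv2.COLOR_RGB2HSV)
s=np.array([.555,.098]);yaw=57.1;c,q=np.cos(np.radians(yaw)),np.sin(np.radians(yaw)); e=(w[...,:2]-s)@np.array([[c,-q],[q,c]])
b=(hsv[...,1]>120)&(hsv[...,0]<22)&(abs(e[...,1])<.02)&(e[...,0]<-.03)&(e[...,0]>-.2)&(w[...,2]>.054)&(w[...,2]<.068)
print('blank end',np.percentile(e[b][:,0],[0,2,98]),b.sum())
cv2.imwrite('pics/s2.png',cv2.resize(a[130:270,210:370][...,::-1],None,fx=4.2,fy=4.2,interpolation=cv2.INTER_CUBIC))
E
```

```text
9.85 [0.51515719 0.13565259 0.41527981] [-0.77399312 -0.20512276 -0.0545257 ] 0.036247228135802154 [ 1.61192712e-01 -5.66548671e-02  1.66071553e+00  7.12085355e-05
  1.53698013e+00 -6.43946907e-01]
[[-0.721  0.693  0.001]
 [ 0.693  0.721  0.   ]
 [-0.     0.    -1.   ]]
blank end [-0.11714917 -0.11482072 -0.0322305 ] 258
```

View pics/s2.png

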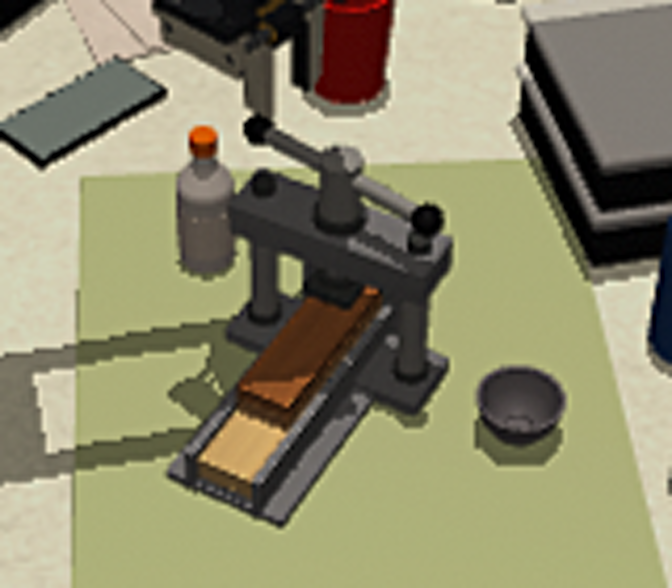

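The blank is home with its end at press x = -115.5 mm. The jaws hang over the bar beside ball_b, which is at crop (258,128). Next I lower over the bar.

Call:
{"op": "servo_tool", "data": {"increments": [{"slide": [0,0,10],"dr": [0,0,0],"jaw": 0.61},{"slide": [0,0,25],"dr": [0,0,0],"jaw": 0.61},{"slide": [0,0,42],"dr": [0,0,0],"jaw": 0.61},{"slide": [0,0,55],"dr": [0,0,0],"jaw": 0.61},{"slide": [0,0,60],"dr": [0,0,0],"jaw": 0.61},{"slide": [0,0,60],"dr": [0,0,0],"jaw": 0.61}]}}

```text
t: 10.5
tool_pos: [0.5149, 0.136, 0.3532]
orientation: [-1.17, -2.913, 0.002]
force: [-0.1, -0.6, 0.5]
opening: 0.0363
gripper_force: 0.0
```

```bash
python3 - <<'E'
import numpy as np,json
for step in (.08,):
  for k in range(1,21):
    t=k*step; print([round(55*(np.cos(t)-1),1),round(55*np.sin(t),1)],round(t,2))
E
```

```text
[np.float64(-0.2), np.float64(4.4)] 0.08
[np.float64(-0.7), np.float64(8.8)] 0.16
[np.float64(-1.6), np.float64(13.1)] 0.24
[np.float64(-2.8), np.float64(17.3)] 0.32
[np.float64(-4.3), np.float64(21.4)] 0.4
[np.float64(-6.2), np.float64(25.4)] 0.48
[np.float64(-8.4), np.float64(29.2)] 0.56
[np.float64(-10.9), np.float64(32.8)] 0.64
[np.float64(-13.7), np.float64(36.3)] 0.72
[np.float64(-16.7), np.float64(39.5)] 0.8
[np.float64(-20.0), np.float64(42.4)] 0.88
[np.float64(-23.5), np.float64(45.1)] 0.96
[np.float64(-27.2), np.float64(47.4)] 1.04
[np.float64(-31.0), np.float64(49.5)] 1.12
[np.float64(-35.1), np.float64(51.3)] 1.2
[np.float64(-39.2), np.float64(52.7)] 1.28
[np.float64(-43.5), np.float64(53.8)] 1.36
[np.float64(-47.8), np.float64(54.5)] 1.44
[np.float64(-52.2), np.float64(54.9)] 1.52
[np.float64(-56.6), np.float64(55.0)] 1.6
```

Call:
{"op": "servo_tool", "data": {"increments": [{"slide": [-0.2,4.4,0],"dr": [0,0,0.08],"jaw": 0.61},{"slide": [-0.7,8.8,0],"dr": [0,0,0.16],"jaw": 0.61},{"slide": [-1.6,13.1,0],"dr": [0,0,0.24],"jaw": 0.61},{"slide": [-2.8,17.3,0],"dr": [0,0,0.32],"jaw": 0.61},{"slide": [-4.3,21.4,0],"dr": [0,0,0.4],"jaw": 0.61},{"slide": [-6.2,25.4,0],"dr": [0,0,0.48],"jaw": 0.61},{"slide": [-8.4,29.2,0],"dr": [0,0,0.56],"jaw": 0.61},{"slide": [-10.9,32.8,0],"dr": [0,0,0.64],"jaw": 0.61},{"slide": [-13.7,36.3,0],"dr": [0,0,0.72],"jaw": 0.61},{"slide": [-16.7,39.5,0],"dr": [0,0,0.8],"jaw": 0.61}]}}

```text
t: 11.5
tool_pos: [0.5544, 0.1531, 0.3555]
orientation: [-2.217, -2.225, 0.002]
force: [-6.4, -1.3, 3.7]
opening: 0.0361
gripper_force: 3.6
```

```bash
cat > tq.py <<'E'
from h import *
def tq():
    S=read_state(); s=np.array([.555,.098]); R=cv2.Rodrigues(S['orientation'])[0]
    r=S['tool_pos'][:2]-s; f=S['force'][:2]; 
    return dict(t=S['t'],rad=np.hypot(*r).round(4),ang=np.degrees(np.arctan2(r[1],r[0])).round(1),yang=np.degrees(np.arctan2(R[1,1],R[0,1])).round(1),ft=(R.T@S['force']).round(2),wt=(R.T@S['wrist_torque']).round(2),M=(r[0]*f[1]-r[1]*f[0]).round(3),op=S['opening'],q6=S['q'][5].round(2))
if __name__=='__main__': print(tq())
E
python3 tq.py
```

```text
{'t': 11.5, 'rad': np.float64(0.0551), 'ang': np.float64(90.6), 'yang': np.float64(0.2), 'ft': array([-1.29, -6.43, -3.69]), 'wt': array([ 1.3 , -0.3 , -0.05]), 'M': np.float64(0.354), 'op': 0.03606323188230439, 'q6': np.float64(0.18)}
```

Call:
{"op": "servo_tool", "data": {"increments": [{"slide": [-0.2,4.4,0],"dr": [0,0,0.08],"jaw": 0.61},{"slide": [-0.7,8.8,0],"dr": [0,0,0.16],"jaw": 0.61},{"slide": [-1.6,13.1,0],"dr": [0,0,0.24],"jaw": 0.61},{"slide": [-2.8,17.3,0],"dr": [0,0,0.32],"jaw": 0.61},{"slide": [-4.3,21.4,0],"dr": [0,0,0.4],"jaw": 0.61},{"slide": [-6.2,25.4,0],"dr": [0,0,0.48],"jaw": 0.61},{"slide": [-8.4,29.2,0],"dr": [0,0,0.56],"jaw": 0.61},{"slide": [-10.9,32.8,0],"dr": [0,0,0.64],"jaw": 0.61},{"slide": [-13.7,36.3,0],"dr": [0,0,0.72],"jaw": 0.61},{"slide": [-16.7,39.5,0],"dr": [0,0,0.8],"jaw": 0.61},{"slide": [-20,42.4,0],"dr": [0,0,0.88],"jaw": 0.61},{"slide": [-23.5,45.1,0],"dr": [0,0,0.96],"jaw": 0.61},{"slide": [-27.2,47.4,0],"dr": [0,0,1.04],"jaw": 0.61},{"slide": [-31,49.5,0],"dr": [0,0,1.12],"jaw": 0.61},{"slide": [-35.1,51.3,0],"dr": [0,0,1.2],"jaw": 0.61}]}}

```text
t: 13.0
tool_pos: [0.6058, 0.1191, 0.3555]
orientation: [-3.085, -0.586, 0.002]
force: [-7.0, 3.6, 3.7]
opening: 0.0364
gripper_force: 3.3
```

```bash
python3 tq.py
```

```text
{'t': 13.0, 'rad': np.float64(0.055), 'ang': np.float64(22.5), 'yang': np.float64(-68.5), 'ft': array([-5.18, -5.92, -3.7 ]), 'wt': array([ 1.07, -1.02, -0.09]), 'M': np.float64(0.33), 'op': 0.03642534315132516, 'q6': np.float64(1.31)}
```

Call:
{"op": "servo_tool", "data": {"increments": [{"slide": [-0.2,4.4,0],"dr": [0,0,0.08],"jaw": 0.61},{"slide": [-0.7,8.8,0],"dr": [0,0,0.16],"jaw": 0.61},{"slide": [-1.6,13.1,0],"dr": [0,0,0.24],"jaw": 0.61},{"slide": [-2.8,17.3,0],"dr": [0,0,0.32],"jaw": 0.61},{"slide": [-4.3,21.4,0],"dr": [0,0,0.4],"jaw": 0.61},{"slide": [-6.2,25.4,0],"dr": [0,0,0.48],"jaw": 0.61},{"slide": [-8.4,29.2,0],"dr": [0,0,0.56],"jaw": 0.61},{"slide": [-10.9,32.8,0],"dr": [0,0,0.64],"jaw": 0.61},{"slide": [-13.7,36.3,0],"dr": [0,0,0.72],"jaw": 0.61},{"slide": [-16.7,39.5,0],"dr": [0,0,0.8],"jaw": 0.61},{"slide": [-20,42.4,0],"dr": [0,0,0.88],"jaw": 0.61},{"slide": [-23.5,45.1,0],"dr": [0,0,0.96],"jaw": 0.61},{"slide": [-27.2,47.4,0],"dr": [0,0,1.04],"jaw": 0.61},{"slide": [-31,49.5,0],"dr": [0,0,1.12],"jaw": 0.61}]}}

```text
t: 14.4
tool_pos: [0.5956, 0.0623, 0.3556]
orientation: [-2.924, 1.141, 0.001]
force: [-2.3, 7.5, 0.6]
opening: 0.0363
gripper_force: 3.2
```

```bash
sed -i "s/'M': *//; s/op=S/Mt=(r[0]*f[1]-r[1]*f[0]+S['wrist_torque'][2]).round(3),op=S/" tq.py; python3 tq.py
```

```text
{'t': 14.4, 'rad': np.float64(0.0541), 'ang': np.float64(-41.3), 'yang': np.float64(-132.6), 'ft': array([-6.75, -3.98, -0.61]), 'wt': array([ 0.82, -1.23, -0.15]), 'M': np.float64(0.224), 'Mt': np.float64(0.373), 'op': 0.03630023997895355, 'q6': np.float64(2.33)}
```

Call:
{"op": "servo_tool", "data": {"increments": [{"slide": [0,-5,0],"dr": [0,0,0],"jaw": 0.61},{"slide": [0,-10,0],"dr": [0,0,0],"jaw": 0.61},{"slide": [0,-10,-15],"dr": [0,0,0],"jaw": 0.61},{"slide": [0,-10,-40],"dr": [0,0,0],"jaw": 0.61},{"slide": [0,-10,-60],"dr": [0,0,0],"jaw": 0.61},{"slide": [0,-10,-60],"dr": [0,0,-0.1],"jaw": 0.61},{"slide": [0,-10,-60],"dr": [0,0,-0.24],"jaw": 0.61},{"slide": [0,-10,-60],"dr": [0,0,-0.38],"jaw": 0.61},{"slide": [0,-10,-60],"dr": [0,0,-0.52],"jaw": 0.61},{"slide": [0,-10,-60],"dr": [0,0,-0.66],"jaw": 0.61},{"slide": [0,-10,-60],"dr": [0,0,-0.8],"jaw": 0.61},{"slide": [0,-10,-60],"dr": [0,0,-0.94],"jaw": 0.61},{"slide": [0,-10,-60],"dr": [0,0,-1.08],"jaw": 0.61},{"slide": [0,-10,-60],"dr": [0,0,-1.22],"jaw": 0.61},{"slide": [0,-10,-60],"dr": [0,0,-1.36],"jaw": 0.61},{"slide": [0,-10,-60],"dr": [0,0,-1.5],"jaw": 0.61},{"slide": [0,-10,-60],"dr": [0,0,-1.64],"jaw": 0.61},{"slide": [0,-10,-60],"dr": [0,0,-1.78],"jaw": 0.61},{"slide": [0,-10,-60],"dr": [0,0,-1.86],"jaw": 0.61}]}}

```text
t: 16.3
tool_pos: [0.6028, 0.0683, 0.4163]
orientation: [2.657, 1.674, 0.002]
force: [-0.6, 0.2, -0.3]
opening: 0.0362
gripper_force: 0.0
```

```bash
cat > hd.py <<'E'
from h import *
import sys
def run(tag):
  for n in ('side','top'):
    a,d=read_camera(n); w=cloud(n,d); np.savez(f'{tag}{n}.npz',a=a,d=d)
    x,y,Z=w[...,0],w[...,1],w[...,2]; r=np.hypot(x-.555,y-.098)
    k=((Z>.178)&(Z<.208)&(r<.1)&(a.max(-1)<45)).astype(np.uint8); N,l,s,_=cv2.connectedComponentsWithStats(k)
    for i in range(1,N):
        p=w[l==i]; m=p.mean(0)
        if s[i,4]>5: print(n,s[i,4],m.round(4),'r',np.hypot(m[0]-.555,m[1]-.098).round(4),'ang',np.degrees(np.arctan2(m[1]-.098,m[0]-.555)).round(1))
    if n=='side': cv2.imwrite(f'pics/{tag}.png',cv2.resize(a[110:270,210:370][...,::-1],None,fx=3.6,fy=3.6,interpolation=cv2.INTER_CUBIC))
run(sys.argv[1])
E
python3 hd.py s3; python3 tq.py
```

```text
side 32 [0.4871 0.1338 0.1941] r 0.0768 ang 152.2
side 43 [0.6195 0.0518 0.1934] r 0.0793 ang -35.6
top 49 [0.4883 0.1402 0.1953] r 0.0789 ang 147.7
{'t': 16.4, 'rad': np.float64(0.0562), 'ang': np.float64(-31.9), 'yang': np.float64(-25.8), 'ft': array([-0.04,  0.36, -0.02]), 'wt': array([ 0.05, -0.16,  0.03]), 'M': np.float64(-0.0), 'Mt': np.float64(-0.033), 'op': 0.03608454291237341, 'q6': np.float64(0.48)}
```

View pics/s3.png

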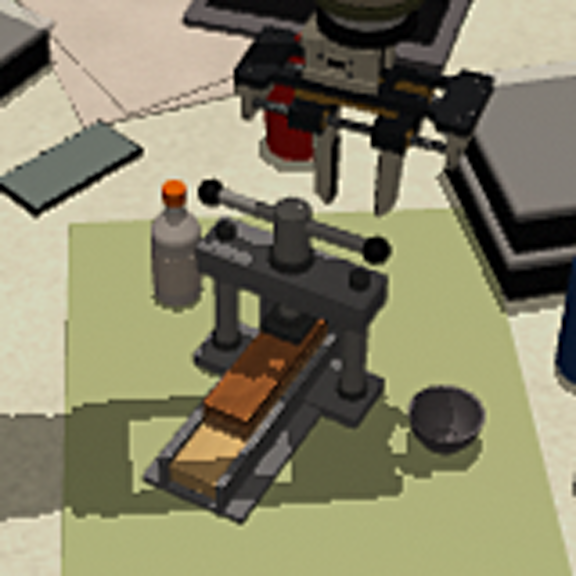

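The blank is still home and the bystanders have not moved. The balls are at crop (210,192) and (376,249), so the handle has turned about 168° and its bar lies at -31.8°. Next I regrasp.

Call:
{"op": "servo_tool", "data": {"increments": [{"slide": [0,-1.5,0],"dr": [0,0,-0.1],"jaw": 0.61},{"slide": [0,-1.5,0],"dr": [0,0,-0.24],"jaw": 0.61},{"slide": [0,-1.5,0],"dr": [0,0,-0.38],"jaw": 0.61},{"slide": [0,-1.5,0],"dr": [0,0,-0.52],"jaw": 0.61},{"slide": [0,-1.5,0],"dr": [0,0,-0.66],"jaw": 0.61},{"slide": [0,-1.5,0],"dr": [0,0,-0.8],"jaw": 0.61},{"slide": [0,-1.5,0],"dr": [0,0,-0.94],"jaw": 0.61},{"slide": [0,-1.5,0],"dr": [0,0,-1.08],"jaw": 0.61},{"slide": [0,-1.5,0],"dr": [0,0,-1.22],"jaw": 0.61},{"slide": [0,-1.5,0],"dr": [0,0,-1.36],"jaw": 0.61},{"slide": [0,-1.5,0],"dr": [0,0,-1.44],"jaw": 0.61},{"slide": [0,-1.5,0],"dr": [0,0,-1.466],"jaw": 0.61},{"slide": [0,-1.5,15],"dr": [0,0,-1.466],"jaw": 0.61},{"slide": [0,-1.5,35],"dr": [0,0,-1.466],"jaw": 0.61},{"slide": [0,-1.5,53],"dr": [0,0,-1.466],"jaw": 0.61},{"slide": [0,-1.5,61],"dr": [0,0,-1.466],"jaw": 0.61},{"slide": [0,-1.5,61],"dr": [0,0,-1.466],"jaw": 0.61},{"slide": [0,-1.5,61],"dr": [0,0,-1.466],"jaw": 0.61}]}}

```text
t: 18.2
tool_pos: [0.6012, 0.0689, 0.3541]
orientation: [0.866, 3.02, 0.0]
force: [0.4, -0.1, 0.4]
opening: 0.0363
gripper_force: 0.0
```

Call:
{"op": "servo_tool", "data": {"increments": [{"slide": [0.2,-4.4,0],"dr": [0,0,0.08],"jaw": 0.61},{"slide": [0.7,-8.8,0],"dr": [0,0,0.16],"jaw": 0.61},{"slide": [1.6,-13.1,0],"dr": [0,0,0.24],"jaw": 0.61},{"slide": [2.8,-17.3,0],"dr": [0,0,0.32],"jaw": 0.61},{"slide": [4.3,-21.4,0],"dr": [0,0,0.4],"jaw": 0.61},{"slide": [6.2,-25.4,0],"dr": [0,0,0.48],"jaw": 0.61},{"slide": [8.4,-29.2,0],"dr": [0,0,0.56],"jaw": 0.61},{"slide": [10.9,-32.8,0],"dr": [0,0,0.64],"jaw": 0.61},{"slide": [13.7,-36.3,0],"dr": [0,0,0.72],"jaw": 0.61},{"slide": [16.7,-39.5,0],"dr": [0,0,0.8],"jaw": 0.61}]}}

```text
t: 19.2
tool_pos: [0.5667, 0.045, 0.3554]
orientation: [1.975, 2.44, 0.006]
force: [5.1, 6.2, -3.3]
opening: 0.0367
gripper_force: 3.2
```

```bash
python3 tq.py
```

```text
{'t': 19.2, 'rad': np.float64(0.0542), 'ang': np.float64(-77.5), 'yang': np.float64(12.0), 'ft': array([5.01, 6.31, 3.33]), 'wt': array([-0.91,  0.64, -0.09]), 'M': np.float64(0.345), 'Mt': np.float64(0.436), 'op': 0.036673274770460236, 'q6': np.float64(-0.22)}
```

Call:
{"op": "servo_tool", "data": {"increments": [{"slide": [0.2,-4.4,0],"dr": [0,0,0.08],"jaw": 0.61},{"slide": [0.7,-8.8,0],"dr": [0,0,0.16],"jaw": 0.61},{"slide": [1.6,-13.1,0],"dr": [0,0,0.24],"jaw": 0.61},{"slide": [2.8,-17.3,0],"dr": [0,0,0.32],"jaw": 0.61},{"slide": [4.3,-21.4,0],"dr": [0,0,0.4],"jaw": 0.61},{"slide": [6.2,-25.4,0],"dr": [0,0,0.48],"jaw": 0.61},{"slide": [8.4,-29.2,0],"dr": [0,0,0.56],"jaw": 0.61},{"slide": [10.9,-32.8,0],"dr": [0,0,0.64],"jaw": 0.61}]}}

```text
t: 20.0
tool_pos: [0.5326, 0.0483, 0.3556]
orientation: [2.643, 1.694, 0.008]
force: [6.8, 1.7, -2.8]
opening: 0.0365
gripper_force: 3.2
```

```bash
python3 tq.py
```

```text
{'t': 20.0, 'rad': np.float64(0.0545), 'ang': np.float64(-114.2), 'yang': np.float64(-24.7), 'ft': array([4.37, 5.51, 2.86]), 'wt': array([-0.8 ,  0.66, -0.13]), 'M': np.float64(0.303), 'Mt': np.float64(0.43), 'op': 0.036485516624941025, 'q6': np.float64(0.42)}
```

Call:
{"op": "servo_tool", "data": {"increments": [{"slide": [0.2,-4.4,0],"dr": [0,0,0.08],"jaw": 0.61},{"slide": [0.7,-8.8,0],"dr": [0,0,0.16],"jaw": 0.61},{"slide": [1.6,-13.1,0],"dr": [0,0,0.24],"jaw": 0.61},{"slide": [2.8,-17.3,0],"dr": [0,0,0.32],"jaw": 0.61},{"slide": [4.3,-21.4,0],"dr": [0,0,0.4],"jaw": 0.61},{"slide": [6.2,-25.4,0],"dr": [0,0,0.48],"jaw": 0.61},{"slide": [8.4,-29.2,0],"dr": [0,0,0.56],"jaw": 0.61},{"slide": [10.9,-32.8,0],"dr": [0,0,0.64],"jaw": 0.61}]}}

```text
t: 20.8
tool_pos: [0.5073, 0.071, 0.3556]
orientation: [3.042, 0.776, 0.007]
force: [5.1, -3.8, -2.5]
opening: 0.0367
gripper_force: 3.5
```

```bash
python3 tq.py
```

```text
{'t': 20.8, 'rad': np.float64(0.0548), 'ang': np.float64(-150.5), 'yang': np.float64(-61.4), 'ft': array([2.65, 5.81, 2.52]), 'wt': array([-1.04,  0.28, -0.09]), 'M': np.float64(0.321), 'Mt': np.float64(0.409), 'op': 0.03666078979394509, 'q6': np.float64(1.11)}
```

Call:
{"op": "servo_tool", "data": {"increments": [{"slide": [0.2,-4.4,0],"dr": [0,0,0.08],"jaw": 0.61},{"slide": [0.7,-8.8,0],"dr": [0,0,0.16],"jaw": 0.61},{"slide": [1.6,-13.1,0],"dr": [0,0,0.24],"jaw": 0.61},{"slide": [2.8,-17.3,0],"dr": [0,0,0.32],"jaw": 0.61},{"slide": [4.3,-21.4,0],"dr": [0,0,0.4],"jaw": 0.61},{"slide": [6.2,-25.4,0],"dr": [0,0,0.48],"jaw": 0.61},{"slide": [8.4,-29.2,0],"dr": [0,0,0.56],"jaw": 0.61},{"slide": [10.9,-32.8,0],"dr": [0,0,0.64],"jaw": 0.61}]}}

```text
t: 21.6
tool_pos: [0.5003, 0.1043, 0.3552]
orientation: [3.131, -0.221, 0.003]
force: [-2.4, -9.6, 1.9]
opening: 0.0365
gripper_force: 4.7
```

```bash
python3 tq.py
```

```text
{'t': 21.6, 'rad': np.float64(0.055), 'ang': np.float64(173.4), 'yang': np.float64(-98.1), 'ft': array([-1.03,  9.89, -1.9 ]), 'wt': array([-1.75, -0.44, -0.07]), 'M': np.float64(0.542), 'Mt': np.float64(0.612), 'op': 0.036450900921596426, 'q6': np.float64(1.82)}
```

Call:
{"op": "servo_tool", "data": {"increments": [{"slide": [0.2,-4.4,0],"dr": [0,0,0.08],"jaw": 0.61},{"slide": [0.7,-8.8,0],"dr": [0,0,0.16],"jaw": 0.61},{"slide": [1.6,-13.1,0],"dr": [0,0,0.24],"jaw": 0.61},{"slide": [2.8,-17.3,0],"dr": [0,0,0.32],"jaw": 0.61},{"slide": [4.3,-21.4,0],"dr": [0,0,0.4],"jaw": 0.61},{"slide": [6.2,-25.4,0],"dr": [0,0,0.48],"jaw": 0.61},{"slide": [8.4,-29.2,0],"dr": [0,0,0.56],"jaw": 0.61}]}}

```text
t: 22.3
tool_pos: [0.5117, 0.1324, 0.3549]
orientation: [2.948, -1.077, -0.002]
force: [-10.3, -8.3, 6.7]
opening: 0.0365
gripper_force: 5.8
```

```bash
python3 tq.py
```

```text
{'t': 22.3, 'rad': np.float64(0.0553), 'ang': np.float64(141.5), 'yang': np.float64(-130.1), 'ft': array([-2.48, 13.  , -6.69]), 'wt': array([-2.26, -0.77, -0.05]), 'M': np.float64(0.713), 'Mt': np.float64(0.756), 'op': 0.03654194226519118, 'q6': np.float64(2.43)}
```

The reading is about 0.76 N m, against 0.41 to 0.44 while free, so it is at the target. I stop turning, centre the jaws off the bar, and lift clear.

Call:
{"op": "servo_tool", "data": {"increments": [{"slide": [0,4,0],"dr": [0,0,0],"jaw": 0.61},{"slide": [0,10,0],"dr": [0,0,0],"jaw": 0.61},{"slide": [0,10,0],"dr": [0,0,0],"jaw": 0.55},{"slide": [0,10,-10],"dr": [0,0,0],"jaw": 0.55},{"slide": [0,10,-35],"dr": [0,0,0],"jaw": 0.55},{"slide": [0,10,-65],"dr": [0,0,0],"jaw": 0.55},{"slide": [0,10,-95],"dr": [0,0,0],"jaw": 0.55},{"slide": [0,10,-110],"dr": [0,0,0],"jaw": 0.55},{"slide": [0,10,-110],"dr": [0,0,0],"jaw": 0.55}]}}

```text
t: 23.2
tool_pos: [0.5064, 0.1257, 0.467]
orientation: [-2.951, 1.07, -0.008]
force: [0.2, -0.2, 0.4]
opening: 0.0421
gripper_force: 0.0
```

```bash
python3 hd.py s4; python3 tq.py; python3 - <<'E'
from h import *
z=np.load('s4side.npz');a=z['a'];w=cloud('side',z['d']);hsv=cv2.cvtColor(a,cv2.COLOR_RGB2HSV)
s=np.array([.555,.098]);yaw=57.1;c,q=np.cos(np.radians(yaw)),np.sin(np.radians(yaw)); e=(w[...,:2]-s)@np.array([[c,-q],[q,c]])
b=(hsv[...,1]>120)&(hsv[...,0]<22)&(abs(e[...,1])<.02)&(e[...,0]<-.03)&(e[...,0]>-.2)&(w[...,2]>.054)&(w[...,2]<.068)
print('blank end',np.percentile(e[b][:,0],[0,2,98]),b.sum())
E
```

```text
side 36 [0.4838 0.1266 0.1948] r 0.0767 ang 158.1
side 6 [0.5409 0.0929 0.1905] r 0.015 ang -160.0
side 41 [0.6239 0.0581 0.1941] r 0.0796 ang -30.1
top 40 [0.6232 0.0643 0.1956] r 0.076 ang -26.3
top 6 [0.544  0.0903 0.1885] r 0.0134 ang -145.1
{'t': 23.3, 'rad': np.float64(0.0564), 'ang': np.float64(150.7), 'yang': np.float64(-129.9), 'ft': array([0.02, 0.3 , 1.03]), 'wt': array([-0.03, -0.17,  0.04]), 'M': np.float64(0.017), 'Mt': np.float64(-0.026), 'op': 0.041854438345770247, 'q6': np.float64(2.41)}
blank end [-0.1174305  -0.11554447 -0.03238344] 256
```

View pics/s4.png

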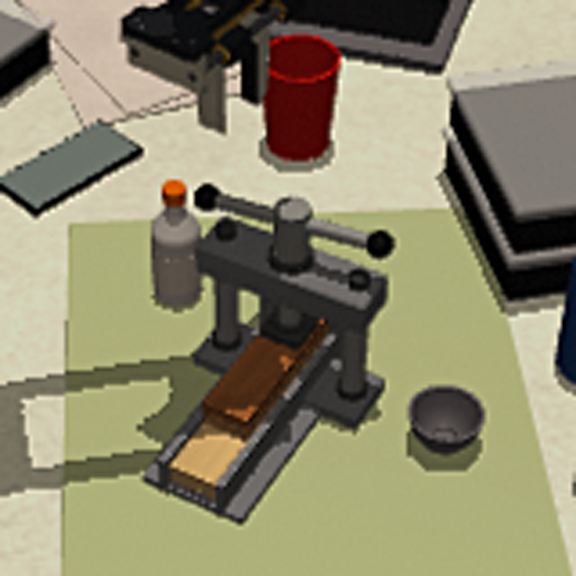

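The blank is home with its end at -115.5 mm, the pad is down on it, and nothing else has moved. The balls are at crop (207,197) and (380,243), so the handle has turned about 342° in all, and the gripper is clear. I'm handing in.

```bash
python3 -c "
from plant import *
print(close_job())"
```

```text
the job is handed in; nothing more can be done
None
```

I handed the job in at about 23 s: the blank is home against the stop and clamped at roughly 0.7–0.76 N m, the gripper is clear of everything, and the bystanders in view stayed put; no verdict came back.

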